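# Lever open the yellow spice box with a bench scraper

## Task

The yellow drop-front cover of the spice box is shut tight: take the bench scraper from its rack, put its blade down into the gap behind the top edge of the yellow cover and lever the cover towards the front until it drops fully open. Then stand the scraper upright in the slot of its rack again and let go. Touch neither cover with the gripper, and leave the blue one shut.

Things in the scene. Friction and masses are not known exactly. Their poses are not given: they have to be found in the camera images.
- scraper_grip (a point): Centre of the black handle of a loose bench scraper (0.18 kg) upright in the rack, leaning up to 6 degrees. Handle 86 mm long (y), 22 mm thick (x), 32 mm high, flat sides: grip across the 22 mm. Steel blade below it, 80 mm wide (y), 3 mm thick (x); its lower edge is 96 mm below this point. z up along the blade; a half turn about z makes no difference.
- rack_slot (a point): Middle of the floor of the slot in a fixed white rack (base 70 x 130 mm, 67 mm high), 8 mm above the worktop; the scraper's edge rests there. The slot is 8 mm wide, 120 mm long along y, open at both ends, and widens into a V mouth about 30 mm wide from 46 to 59 mm above this point. z up.
- yellow_gap (a point): Middle, at roof height (115 mm above the worktop), of the gap behind the yellow cover of a fixed steel box 90 x 130 x 115 mm. Gap 16 mm wide (x), 122 mm long (y), free to 70 mm below; the cover's inner face is 8 mm in front (-x), its lip flares outwards. x points to the back of the box, z up. Its roof is marked yellow too. A like box in blue stands to its left or right.
- yellow_cover (a joint): Yellow cover, 0.1 m high: 0 shut (upright), grows as its top swings to the front (the box's -x) and down, 1.5 open (stop, nearly level). Hinge along its lower edge, 10 mm in front of the gap point and 103 mm below it. The stiff hinge holds it up to about 0.4 rad (1 N at the top moves it); beyond 0.5 rad it falls open by itself.
- blue_cover (a joint): Angle of the blue cover of the other box, built alike; 0 shut. It stays shut.

How it is judged:
On the way, in this order (a step that is already met when the one before it is completed fails the run):
1. the scraper, lifted out of the rack, levers the yellow cover open by 0.15 rad (value of joint yellow_cover above 0.15 rad and contact force between scraper and yellow_cover above 0.1 N and horizontal distance between scraper_grip and rack_slot above 0.08 m), for 0.04 s.
2. the yellow cover has dropped open (value of joint yellow_cover above 1.2 rad), for 0.1 s.
At the end, for the whole second after the job is handed in: The yellow cover is open beyond 1.2 rad (of 1.5), the blue one is shut (under 0.1 rad), and the scraper stands at rest in the rack's slot: its edge on the slot's floor (handle centre 85 to 105 mm above it), within 30 mm of the slot's middle, tilted less than 0.2 rad (11 degrees), released (value of joint yellow_cover above 1.2 rad and value of joint blue_cover below 0.1 rad and horizontal distance between scraper_grip and rack_slot below 0.03 m and z of scraper_grip in the frame of rack_slot between 0.085 and 0.105 m and angle between scraper_grip's own z axis and vertical below 0.2 rad and linear speed of scraper below 0.03 m/s); the robot touches nothing.
It fails at once if the gripper or arm touches the yellow cover (contact force between any of the arm, the fingers and yellow_cover above 1 N).
It fails at once if the gripper or arm touches the blue cover (contact force between any of the arm, the fingers and blue_cover above 1 N).
It fails at once if the blue cover is opened (value of joint blue_cover above 0.15 rad).
It also fails if it takes over 48 s, if anything falls off the work surface, if the arm or the gripper's body presses on something with over 40 N, if the wrist force passes 120 N, or if a joint passes its speed limit or range.

## Robot

A 6-joint arm with a two-finger parallel gripper is mounted at the origin on a cart in front of the work surface, level with it; the furniture and walls round the work are solid. World frame = base frame: x ahead of the robot, y to its left, z up, the work surface at z = 0. Lengths are in m, angles in rad, forces in N, time in s.
With the tool pointing down it reaches from about 0.35 to 0.725 m from the base axis. Payload 4.3 kg.
Tool frame: the origin (TCP) lies at the very end of the fingers, on their centre line; the grasp point (between the pads) lies 19 mm behind it (arm.grip_depth is the distance from the TCP to the grasp point, in m); z points along the fingers, y is the line along which they close (so a half turn about z gives the same grasp; the last joint's range is limited). The gripper opens to 85 mm and grips with 20 to 120 N. Pads are 22 mm wide; open, the fingers measure 114 mm over their backs; the gripper's body (76 mm by 85 mm) begins 54 mm behind the grasp point. The pads swing forward as they close: fully open they stand 13 mm farther back than shut.
Start: joints at [-1.378, 0.377, 0.081, 1.274, 0, 1.46], TCP at [0.171, -0.549, 0.231] pointing down, gripper open.
Joint ranges: [-2.72, 2.72], [-0.84, 1.66], [-1.02, 1.22], [-1.77, 2.12], [-1.37, 1.28], [-3.14, 3.14]. Speed limits (rad/s): [2.57, 2.57, 3.14, 3.14, 3.14, 3.14].

## Interface

Orientations are given as [roll, pitch, yaw] about the fixed x, y, z axes, in that order (R = Rz(yaw) Ry(pitch) Rx(roll)).
In Python, from rig import get_obs, camera, camera_info, arm, cut_out gives the robot as it stands.
- The arm moves only by the shell command python3 -m handwheel 'ROWS'. ROWS is text: rows parted by semicolons, each of 7 numbers parted by spaces: the shift along the tool's x, y, z in mm, then the turn, a rotation vector about the tool's x, y, z in degrees, then the gripper command: -1 is shut, 1 is fully open, values between are in proportion. In form: dx dy dz wx wy wz fingers; .... A call has 1 to 10 rows; each row shifts and turns the commanded pose from where the row before left it, along the tool's axes as they then stand; what a row does not reach is not made up. A row lasts 1/10 s, in which the tool goes at most 50 mm and 8.59 degrees, less where a joint would pass 70% of its speed; a pose out of reach is approached as far as the arm can. A call is refused whole if a number of a shift passes 50 or a number of a turn 8.59, either way. A call with a gripper value outside its range is refused whole. The fingers move at their own pace and stop on an object; the grip force is fixed at half the most. Time passes only in rows, so rows that do not move let the fingers close. It gives the time, the measured TCP pose, the force, the opening and the grip force at its end, in the units of the state.
- get_obs(): the state, without advancing time (a new reading comes with each control period).
- camera(name): name is "scene" or "top" or "wrist"; returns the picture (420x560x3 uint8, red, green, blue); there is no depth.
- camera_info(name): a dict with "fx", "fy", "cx", "cy" (pixels), "camera_from_world" (4x4, takes a point from world to camera coordinates); the wrist camera has in their place "T_tool_cam" (4x4, takes a point from camera to tool coordinates, whose origin is the TCP and whose axes are the flange's). Camera axes: x right, y down, z forward; pixel columns grow to the right and rows downward; lengths in m; the calibration is good to about 2 mm. A picture is of the moment at which its call begins: read the wrist's pose just before it. camera_info takes no time and is no camera call.
- arm.finish_job(): hands the job in; it is judged then, once.
Trained networks look in the newest picture that a camera, given by its name, has taken for a name from the list of things; names that differ only in an ending like _2 or _b are one class to them, and where a whole thing is asked for, a point or a joint stands for the part that bears it (a point fixed in the world has none). Each returns a list of dicts, best first, with "score" (0 to 1); they miss things now and then, are a little off and sometimes report something else, mostly with a low value. They report only what shows in the picture. A call takes as long as a camera call.
- cut_out(camera, query): "region" (420x560 bool, what is visible of it) and "location" ([row, column] in pixels, amid what is visible of it).
The state is a dict: "t": time; "joints": joint angles; "joint_velocities": joint speeds; "tau": joint torques, N m; "tcp_pos": TCP position; "orientation": TCP orientation; "force": force on the tool from outside, world axes, zero at the start; "ft_torque": the same for the moment, N m; "finger_gap": opening from 0.0 (shut) to 1.0 (fully open); "grip_force": force on a finger pad.
Only numpy, scipy, OpenCV 4.12 (cv2) and the standard library are available. Lean on these libraries where they do the work, as an engineer would, in place of code of your own. Each camera call takes 0.05 s, during which the arm holds its last target. There are 200 camera calls.

## Working session

There is one attempt and no reset: what is moved stays moved. The work goes in short steps, Python scripts to look and compute and a shell command to move; the robot and the scene stay as the last step left them, time stands still between calls to the robot, and variables do not carry over. Pictures are saved under pics/ and viewed, at most 10 in all, crops included, and the job is handed in when it is done.

```bash
mkdir -p pics; cat > h.py <<'E'
import numpy as np, cv2
from rig import *
def ray(cam,rc,z):
    i=camera_info(cam); T=np.linalg.inv(i["camera_from_world"])
    d=T[:3,:3]@np.array([(rc[1]-i["cx"])/i["fx"],(rc[0]-i["cy"])/i["fy"],1]); o=T[:3,3]
    return o+d*(z-o[2])/d[2]
def save(img,n): cv2.imwrite("pics/"+n,img[:,:,::-1])
E
python3 - <<'E'
from h import *
np.set_printoptions(precision=3,suppress=True)
a=camera("scene");b=camera("top")
save(a,"s.png");save(b,"t.png")
for c in("scene","top"):
  T=np.linalg.inv(camera_info(c)["camera_from_world"]);print(c,T[:3,3],T[:3,2])
  for q in("scraper_grip","rack_slot","yellow_gap","yellow_cover","blue_cover"):
    try:
      for r in cut_out(c,q)[:2]:print(q,round(r["score"],2),r["location"],r["region"].sum(),ray(c,r["location"],.1))
    except Exception as e:print(q,e)
print(get_obs())
E
```

```text
scene [-0.468 -0.685  0.622] [ 0.76   0.496 -0.419]
scraper_grip 0.66 [246.2, 348.1] 799 [ 0.454 -0.276  0.1  ]
rack_slot 0.89 [270.5, 348.5] 1630 [ 0.358 -0.322  0.1  ]
yellow_gap 0.82 [211.2, 203.5] 2494 [0.444 0.126 0.1  ]
yellow_cover 0.72 [212.9, 200.7] 1222 [0.432 0.126 0.1  ]
blue_cover 0.88 [227.2, 254.3] 1066 [ 0.431 -0.042  0.1  ]
top [ 0.332 -0.055  1.244] [ 0.13   0.001 -0.992]
scraper_grip 0.71 [218.6, 359.9] 297 [ 0.479 -0.267  0.1  ]
scraper_grip 0.65 [209.1, 249.4] 289 [0.498 0.016 0.1  ]
rack_slot 0.72 [230.7, 347.3] 743 [ 0.447 -0.235  0.1  ]
yellow_gap 0.68 [191.9, 182.1] 2358 [0.539 0.19  0.1  ]
yellow_cover 0.67 [212.6, 180.8] 367 [0.485 0.191 0.1  ]
blue_cover 0.49 [210.0, 257.2] 203 [ 0.496 -0.004  0.1  ]
{'t': 0.6, 'joints': array([-1.378,  0.377,  0.081,  1.274, -0.   ,  1.461]), 'joint_velocities': array([-0.001, -0.001, -0.001,  0.001,  0.001, -0.001]), 'tau': array([ -0.001, -46.323,  27.001,   0.001,  -0.   ,   0.   ]), 'tcp_pos': array([ 0.171, -0.549,  0.231]), 'orientation': array([3.141, 0.   , 0.303]), 'force': array([-0.211, -2.013, -0.218]), 'ft_torque': array([0.004, 0.024, 0.008]), 'grip_force': 0.0, 'finger_gap': 0.9976592291089525}
```

```bash
python3 - <<'E'
import cv2
a=cv2.imread("pics/t.png");b=cv2.imread("pics/s.png")
cv2.imwrite("pics/t2.png",cv2.resize(a[140:290,130:430],None,fx=2.66,fy=2.66,interpolation=2)[:600])
cv2.imwrite("pics/s2.png",cv2.resize(b[150:350,140:440],None,fx=2.66,fy=2.66,interpolation=2)[:600])
E
```

```text
(no output)
```

View pics/t2.png

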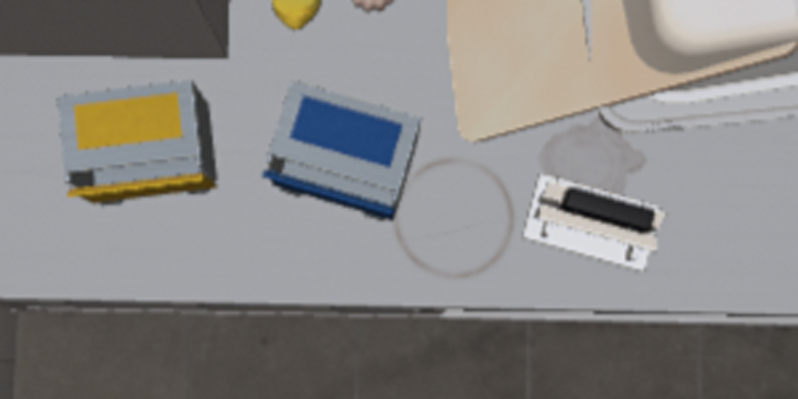

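View pics/s2.png

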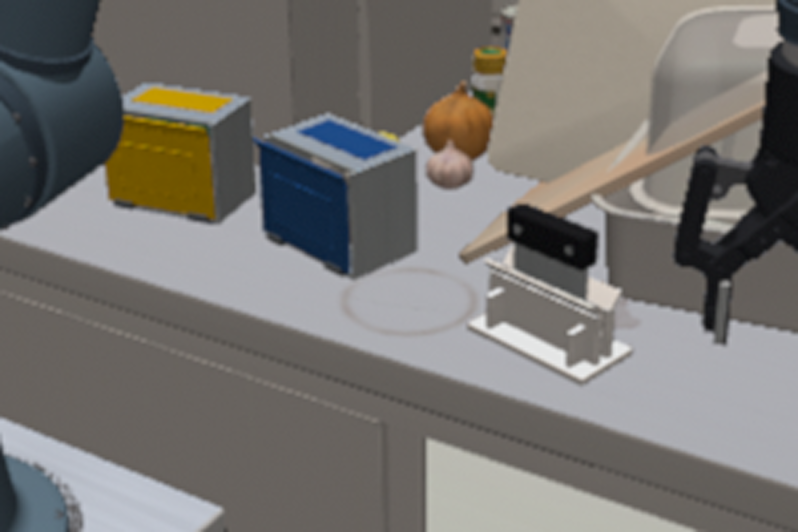

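The top picture shows yellow box at left (crop 135,140), blue in the middle, and the scraper handle at crop (608,210) in its rack; both images agree. The second "scraper" hit was the blue cover. Next I'll measure the poses from the top view.

```bash
python3 - <<'E'
from h import *
np.set_printoptions(precision=3,suppress=True)
b=camera("top")
m=cut_out("top","scraper_grip")[0]["region"]
def line(m,z):
    rc=np.argwhere(m);P=np.array([ray("top",p,z)[:2] for p in rc]);c=(P.max(0)+P.min(0))/2
    w,v=np.linalg.eigh(np.cov(P.T));d=v[:,1]*np.sign(v[1,1]);q=(P-P.mean(0))@v
    print("mean",P.mean(0),"long axis angle from +y (yaw deg)",np.degrees(np.arctan2(-d[0],d[1])),"size",np.ptp(q,axis=0))
line(m,.12)
hsv=cv2.cvtColor(b,cv2.COLOR_RGB2HSV)
dark=(hsv[...,2]<60); dark[:200]=0;dark[:,:320]=0;dark[240:]=0;dark[:,390:]=0
line(dark,.12)
y=(hsv[...,0]>15)&(hsv[...,0]<32)&(hsv[...,1]>140)
n,l,s,c=cv2.connectedComponentsWithStats(y.astype(np.uint8))
for i in range(1,n):
    if s[i,4]>60: print(s[i]); line(l==i,.115)
# roof corners from crop
for p in [(60,97),(193,83),(70,195),(213,180),(205,158),(72,172)]:
    print(p,ray("top",(140+p[1]/2.66,130+p[0]/2.66),.115))
print(camera_info("wrist"))
E
```

```text
Traceback (most recent call last):
IndexError: list index out of range
```

```bash
python3 - <<'E'
from h import *
np.set_printoptions(precision=3,suppress=True)
b=cv2.imread("pics/t.png")[:,:,::-1]
def line(m,z):
    rc=np.argwhere(m);P=np.array([ray("top",p,z)[:2] for p in rc])
    w,v=np.linalg.eigh(np.cov(P.T));d=v[:,1]*np.sign(v[1,1]);q=(P-P.mean(0))@v
    print("mean",P.mean(0),"yaw deg",np.degrees(np.arctan2(-d[0],d[1])),"size",np.ptp(q,axis=0))
hsv=cv2.cvtColor(b,cv2.COLOR_RGB2HSV)
dark=(hsv[...,2]<60); dark[:200]=0;dark[:,:335]=0;dark[235:]=0;dark[:,385:]=0
n,l,s,c=cv2.connectedComponentsWithStats(dark.astype(np.uint8))
for i in range(1,n):
    if s[i,4]>60: print(s[i]); line(l==i,.12)
y=(hsv[...,0]>15)&(hsv[...,0]<32)&(hsv[...,1]>140)
n,l,s,c=cv2.connectedComponentsWithStats(y.astype(np.uint8))
for i in range(1,n):
    if s[i,4]>60: print(s[i]); line(l==i,.115)
for p in [(60,97),(193,83),(70,195),(213,180),(205,158),(72,172)]:
    print(p,ray("top",(140+p[1]/2.66,130+p[0]/2.66),.115))
print(camera_info("wrist"))
E
```

```text
[340 211  36  16 280]
mean [ 0.476 -0.259] yaw deg -13.975732509533099 size [0.021 0.087]
[ 105    0   96  130 2121]
mean [0.836 0.211] yaw deg 71.50063616256008 size [0.213 0.413]
[125   7  11  10  64]
mean [1.024 0.349] yaw deg -52.8736655804097 size [0.016 0.037]
[135   7  11  10  63]
mean [1.024 0.323] yaw deg -50.736505745357 size [0.016 0.037]
[165   8  10  10  64]
mean [1.024 0.243] yaw deg -59.36656919382676 size [0.018 0.033]
[253  64  16  17 137]
mean [ 0.859 -0.003] yaw deg 77.8763740919343 size [0.038 0.046]
[ 74 114  29  15 243]
mean [0.713 0.444] yaw deg -5.253651430269068 size [0.035 0.073]
[233 127  17  24 289]Traceback (most recent call last):
  File "<stdin>", line 16, in <module>
  File "<stdin>", line 5, in line
  File "h.py", line 4, in ray
    i=camera_info(cam); T=np.linalg.inv(i["camera_from_world"])
ValueError: time passes only in moves, steps and waits
```

```bash
python3 -m handwheel '38 -19 0 0 0 0 1;38 -19 0 0 0 0 1;38 -19 0 0 0 0 1;38 -19 0 0 0 0 1;38 -19 0 0 0 0 1;38 -19 0 0 0 0 1;38 -19 0 0 0 0 1;38 -18 0 0 0 0 1;37 -18 0 0 0 0 1;37 -18 0 0 0 0 1' && python3 -m handwheel '0 0 0 0 0 -8.5 1;0 0 0 0 0 -8.5 1;0 0 0 0 0 -8.5 1;0 0 0 0 0 -8.5 1;0 0 0 0 0 -8.5 1;0 0 0 0 0 -8.5 1;0 0 0 0 0 -7.6 1;0 0 0 0 0 0 1'
cat > h.py <<'E'
import numpy as np, cv2
from rig import *
from scipy.spatial.transform import Rotation as Ro
np.set_printoptions(precision=3,suppress=True)
_c={}
def ray(cam,rc,z):
    if cam not in _c:
        i=camera_info(cam)
        if cam=="wrist":
            o=get_obs();E=np.eye(4);E[:3,:3]=Ro.from_euler("xyz",o["orientation"]).as_matrix();E[:3,3]=o["tcp_pos"];T=E@i["T_tool_cam"]
        else: T=np.linalg.inv(i["camera_from_world"])
        _c[cam]=(i,T)
    i,T=_c[cam]
    d=T[:3,:3]@np.array([(rc[1]-i["cx"])/i["fx"],(rc[0]-i["cy"])/i["fy"],1]); o=T[:3,3]
    return o+d*(z-o[2])/d[2]
def save(img,n): cv2.imwrite("pics/"+n,img[:,:,::-1])
def line(cam,m,z):
    P=np.array([ray(cam,p,z)[:2] for p in np.argwhere(m)])
    w,v=np.linalg.eigh(np.cov(P.T));d=v[:,1]*np.sign(v[1,1]);q=(P-P.mean(0))@v
    print("mean",P.mean(0),"yaw deg",np.degrees(np.arctan2(-d[0],d[1])),"size",np.ptp(q,axis=0))
E
python3 - <<'E'
from h import *
o=get_obs();print(o["tcp_pos"],o["orientation"],o["joints"])
w=camera("wrist");save(w,"w1.png")
for q in ("scraper_grip","rack_slot"):
  for r in cut_out("wrist",q)[:1]:
    print(q,r["score"],r["location"]);line("wrist",r["region"],.12 if q[0]=='s' else .067)
for p in [(60,97),(193,83),(70,195),(213,180),(205,158),(72,172)]:
    print(p,ray("top",(140+p[1]/2.66,130+p[0]/2.66),.115))
E
```

```text
t: 1.7
tcp_pos: [0.4776, -0.2563, 0.2315]
orientation: [3.141, -0.0, 0.303]
force: [-0.6, -0.0, -0.2]
finger_gap: 0.997
grip_force: 0.0
t: 2.5
tcp_pos: [0.4765, -0.2577, 0.2314]
orientation: [3.141, 0.0, 1.325]
force: [-0.0, 0.2, -0.2]
finger_gap: 0.999
grip_force: 0.0
[ 0.477 -0.258  0.231] [3.141 0.    1.325] [-0.613  0.309 -0.017  1.245 -0.     1.204]
scraper_grip 0.9 [204.8, 277.7]
mean [ 0.479 -0.257] yaw deg -14.722312283943836 size [0.021 0.091]
rack_slot 0.62 [168.4, 264.6]
mean [ 0.482 -0.244] yaw deg -15.126810438327364 size [0.059 0.128]
(60, 97) [0.574 0.264 0.115]
(193, 83) [0.591 0.137 0.115]
(70, 195) [0.48  0.249 0.115]
(213, 180) [0.497 0.114 0.115]
(205, 158) [0.518 0.123 0.115]
(72, 172) [0.502 0.249 0.115]
```

View pics/w1.png

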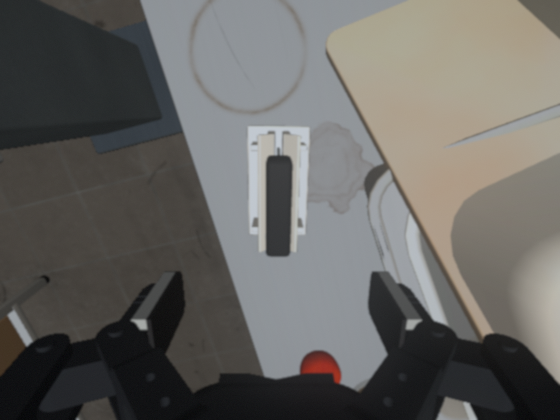

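Handle is centred at pixel (205,278) between the fingers, in line with the tool, as expected; wall tops span rows ~135–250. Descending to grasp.

```bash
python3 - <<'E'
from h import *
for p,z in [((180,278),.008),((193,278),.067),((137,278),.067),((250,278),.067),((206,279),.12)]: print(p,z,ray("wrist",p,z))
E
python3 -m handwheel '0 -1 25 0 0 0.7 1;0 -1 25 0 0 0 1;0 0 25 0 0 0 1;0 0 25 0 0 0 1;0 0 24 0 0 0 1;0 0 21 0 0 0 1;0 0 0 0 0 0 1;0 0 0 0 0 0 -1;0 0 0 0 0 0 -1;0 0 0 0 0 0 -1' && python3 -m handwheel '0 0 0 0 0 0 -1;0 0 0 0 0 0 -1;0 0 0 0 0 0 -1;0 0 0 0 0 0 -1'; python3 -c "
from h import *
o=get_obs();print(o['tcp_pos'],o['orientation'],o['force'],o['ft_torque'])"
```

```text
(180, 278) 0.008 [ 0.479 -0.26   0.008]
(193, 278) 0.067 [ 0.479 -0.26   0.067]
(137, 278) 0.067 [ 0.492 -0.208  0.067]
(250, 278) 0.067 [ 0.464 -0.32   0.067]
(206, 279) 0.12 [ 0.48  -0.258  0.12 ]
t: 3.65
tcp_pos: [0.4756, -0.2579, 0.0878]
orientation: [3.139, 0.001, 1.313]
force: [0.0, -0.2, 0.3]
finger_gap: 0.515
grip_force: 0.0
t: 4.05
tcp_pos: [0.4758, -0.2579, 0.0875]
orientation: [3.139, 0.001, 1.313]
force: [1.5, -0.5, 5.6]
finger_gap: 0.249
grip_force: 60.0
[ 0.476 -0.258  0.087] [3.139 0.001 1.313] [ 1.536 -0.549  5.601] [-0.078 -0.324  0.016]
```

```bash
python3 -m handwheel '0 0 -10 0 0 0 -1;0 0 -20 0 0 0 -1;0 0 -30 0 0 0 -1;0 0 -30 0 0 0 -1;0 0 -30 0 0 0 -1;0 0 -30 0 0 0 -1;0 0 0 0 0 0 -1' && python3 -m handwheel '20 -4 0 0 0 0 -1;37 -7 0 0 0 0 -1;37 -7 0 0 0 0 -1;37 -7 0 0 0 0 -1;37 -7 0 0 0 0 -1;37 -7 0 0 0 0 -1;37 -7 0 0 0 0 -1;37 -7 0 0 0 0 -1;34 -6 0 0 0 0 -1;20 -4 0 0 0 0 -1' && python3 -m handwheel '0 0 0 0 0 -7 -1;0 0 0 0 0 -7 -1;0 0 0 0 0 -8 -1;0 0 0 0 0 0 -1;0 0 0 0 0 0 -1;0 0 0 0 0 0 -1'
python3 - <<'E'
from h import *
o=get_obs();print(o["tcp_pos"],o["orientation"],o["joints"])
w=camera("wrist");save(w,"w2.png")
for q in ("scraper_grip","yellow_gap","yellow_cover"):
  for r in cut_out("wrist",q)[:1]:
    print(q,r["score"],r["location"]);line("wrist",r["region"],.115)
E
```

```text
t: 4.75
tcp_pos: [0.4757, -0.2581, 0.2404]
orientation: [3.136, 0.002, 1.313]
force: [-0.3, 0.8, -1.4]
finger_gap: 0.249
grip_force: 60.2
t: 5.75
tcp_pos: [0.4967, 0.0832, 0.2345]
orientation: [-3.138, 0.001, 1.316]
force: [-0.3, -0.4, -1.3]
finger_gap: 0.243
grip_force: 60.1
t: 6.35
tcp_pos: [0.4979, 0.0808, 0.2357]
orientation: [-3.14, 0.0, 1.695]
force: [-0.3, -0.1, -2.9]
finger_gap: 0.25
grip_force: 60.0
[0.498 0.081 0.236] [-3.14   0.     1.695] [ 0.035  0.234 -0.107  1.232 -0.     1.482]
scraper_grip 0.6 [284.8, 277.2]
mean [ 0.509 -0.   ] yaw deg 7.035568956210474 size [0.051 0.214]
yellow_gap 0.75 [69.8, 345.1]
mean [0.539 0.188] yaw deg 15.88643614500619 size [0.11  0.119]
yellow_cover 0.58 [284.4, 275.1]
mean [ 0.509 -0.001] yaw deg 7.103881006639791 size [0.051 0.216]
```

View pics/w2.png

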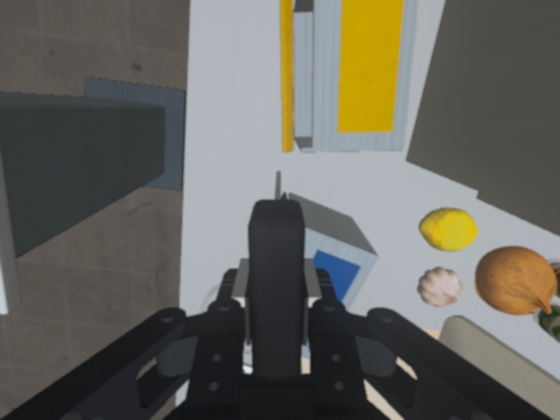

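The yellow box is seen squarely: cover lip cols 280–294, gap cols ~295–313 with dark ends at rows ~10 and ~140, roof from col 314.

```bash
python3 - <<'E'
from h import *
for p in [(20,287),(140,287),(20,304),(75,304),(140,304),(20,314),(140,314),(5,314),(150,314),(150,406),(5,417)]: print(p,ray("wrist",p,.115))
w=cv2.imread("pics/w2.png")
print(w[75,270:325].tolist())
cv2.imwrite("pics/w2c.png",cv2.resize(w[0:165,260:330],None,fx=3.6,fy=3.6,interpolation=2))
E
```

```text
(20, 287) [0.489 0.219 0.115]
(140, 287) [0.501 0.135 0.115]
(20, 304) [0.501 0.221 0.115]
(75, 304) [0.507 0.184 0.115]
(140, 304) [0.514 0.136 0.115]
(20, 314) [0.509 0.222 0.115]
(140, 314) [0.522 0.137 0.115]
(5, 314) [0.507 0.231 0.115]
(150, 314) [0.524 0.13  0.115]
(150, 406) [0.598 0.139 0.115]
(5, 417) [0.58  0.24  0.115]
[[187, 182, 176], [188, 183, 176], [188, 183, 176], [187, 182, 176], [186, 182, 176], [186, 181, 175], [187, 183, 176], [188, 183, 176], [188, 182, 176], [181, 178, 174], [155, 167, 170], [105, 157, 178], [50, 159, 191], [18, 161, 197], [15, 159, 195], [16, 153, 189], [24, 147, 185], [24, 144, 182], [28, 142, 180], [28, 141, 178], [28, 139, 175], [36, 141, 175], [64, 143, 171], [109, 146, 159], [147, 150, 147], [169, 160, 148], [176, 165, 152], [175, 165, 152], [174, 164, 152], [173, 164, 150], [173, 164, 151], [175, 164, 152], [175, 165, 151], [174, 164, 152], [172, 162, 150], [171, 162, 149], [169, 161, 147], [171, 162, 150], [173, 164, 152], [176, 166, 153], [169, 161, 148], [157, 150, 140], [141, 138, 131], [140, 141, 135], [157, 156, 148], [171, 164, 153], [174, 166, 153], [174, 165, 152], [177, 167, 154], [179, 169, 156], [179, 170, 157], [178, 169, 156], [175, 167, 154], [173, 164, 152], [174, 165, 153]]
```

View pics/w2c.png

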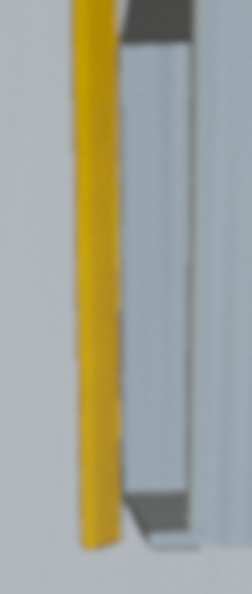

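```bash
python3 -m handwheel '0 0 0 0 0 -0.9 -1;20 4 0 0 0 0 -1;35 8 0 0 0 0 -1;35 8 0 0 0 0 -1;17 3 0 0 0 0 -1;0 0 15 0 0 0 -1;0 0 16 0 0 0 -1;0 0 0 0 0 0 -1;0 0 0 0 0 0 -1;0 0 0 0 0 0 -1'
python3 - <<'E'
from h import *
o=get_obs();print(o["tcp_pos"],o["orientation"])
w=camera("wrist");s=camera("scene");t=camera("top")
f=lambda a,k:cv2.resize(a,None,fx=k,fy=k,interpolation=2)
A=f(w[60:360,180:380],1.33)[:400];B=f(s[150:270,140:290],3.32)[:400,:520]
h=min(len(A),len(B));save(np.hstack([A[:h],B[:h]]),"c3.png")
for p in [(20,287)]:print(ray("wrist",p,.115))
E
```

```text
t: 7.55
tcp_pos: [0.5066, 0.19, 0.2062]
orientation: [3.14, -0.0, 1.713]
force: [-0.1, 0.4, -1.8]
finger_gap: 0.249
grip_force: 59.9
[0.507 0.19  0.206] [ 3.14  -0.     1.713]
[0.495 0.321 0.115]
```

View pics/c3.png

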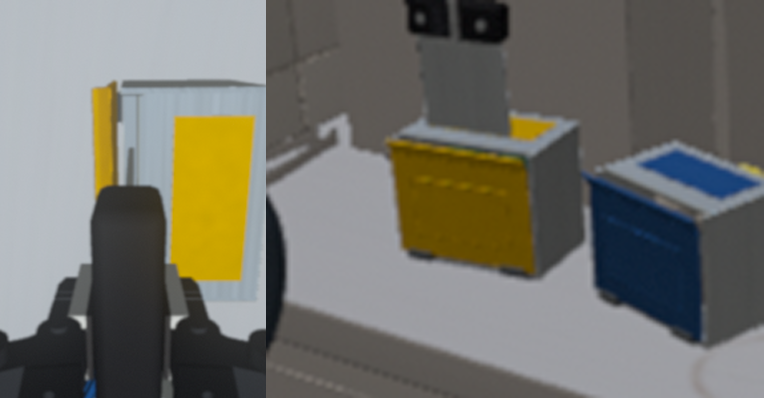

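```bash
python3 - <<'E'
from h import *
w=camera("wrist");save(cv2.resize(w[110:220,235:325],None,fx=5.4,fy=5.4,interpolation=2),"c4.png")
for p in [(130,270),(130,283),(130,z:=283)]:pass
for c in (268,274,278,282,286): print(c,ray("wrist",(135,c),.115))
E
```

```text
268 [0.493 0.248 0.115]
274 [0.497 0.249 0.115]
278 [0.5   0.249 0.115]
282 [0.503 0.25  0.115]
286 [0.505 0.25  0.115]
```

View pics/c4.png

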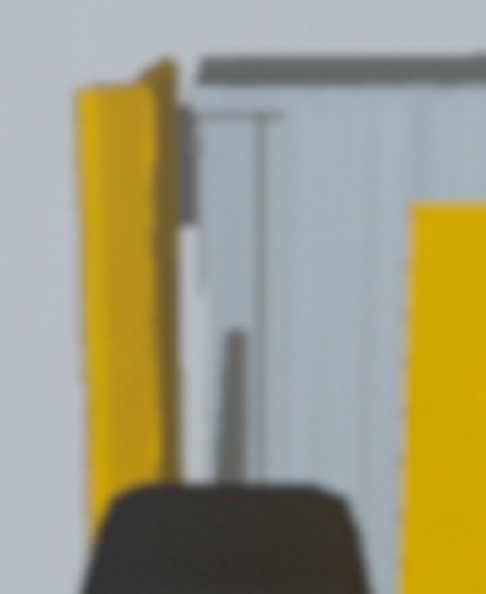

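Blade end is at crop (235,330), within the gap (cols ~178–263), slightly to the rear; I'll shift 2 mm forward and go down slowly.

```bash
python3 -m handwheel '0 -2 3 0 0 0 -1;0 0 7 0 0 0 -1;0 0 7 0 0 0 -1;0 0 7 0 0 0 -1;0 0 0 0 0 0 -1' && python3 -m handwheel '0 0 8 0 0 0 -1;0 0 8 0 0 0 -1;0 0 8 0 0 0 -1;0 0 0 0 0 0 -1;0 0 0 0 0 0 -1'
```

```text
t: 8.25
tcp_pos: [0.503, 0.1895, 0.1796]
orientation: [-3.139, 0.0, 1.713]
force: [0.1, -0.0, -1.6]
finger_gap: 0.248
grip_force: 60.0
t: 8.75
tcp_pos: [0.5038, 0.1897, 0.1569]
orientation: [-3.141, 0.0, 1.713]
force: [-0.6, 0.1, -1.6]
finger_gap: 0.248
grip_force: 60.0
```

In freely, with no contact force. Now levering forward.

```bash
python3 -m handwheel '0 -5 0 0 0 0 -1;0 -5 0 0 0 0 -1;0 -6 0 0 0 0 -1;0 -6 0 0 0 0 -1;0 -6 0 0 0 0 -1;0 -6 0 0 0 0 -1' && python3 -m handwheel '0 -6 0 0 0 0 -1;0 -6 0 0 0 0 -1;0 -6 0 0 0 0 -1;0 -6 0 0 0 0 -1;0 -6 0 0 0 0 -1;0 0 0 0 0 0 -1;0 0 0 0 0 0 -1;0 0 0 0 0 0 -1;0 0 0 0 0 0 -1;0 0 0 0 0 0 -1'
python3 - <<'E'
from h import *
s=camera("scene");save(cv2.resize(s[150:290,120:300],None,fx=3.5,fy=3.5,interpolation=2),"c5.png")
E
```

```text
t: 9.35
tcp_pos: [0.4696, 0.1849, 0.1574]
orientation: [-3.141, 0.0, 1.713]
force: [0.6, 0.4, -2.3]
finger_gap: 0.249
grip_force: 60.1
t: 10.35
tcp_pos: [0.441, 0.1807, 0.1573]
orientation: [3.141, 0.0, 1.713]
force: [-0.0, -0.6, -1.2]
finger_gap: 0.249
grip_force: 60.1
```

View pics/c5.png

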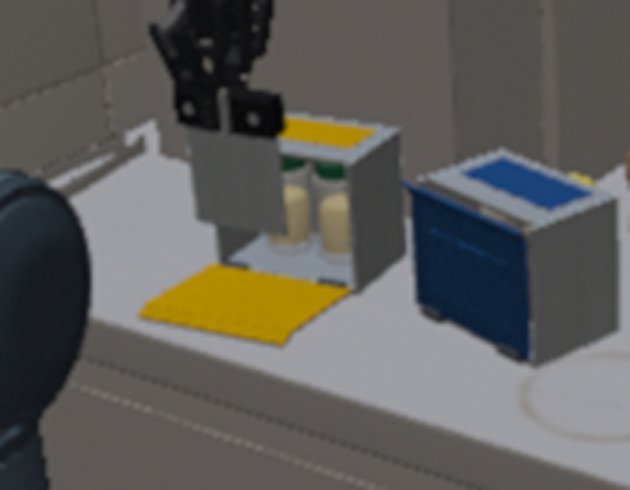

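The yellow cover lies open, the blue is shut, the scraper is still square in the grip. Returning.

```bash
python3 -m handwheel '0 0 -15 0 0 0 -1;0 0 -25 0 0 0 -1;0 0 -25 0 0 0 -1;0 0 -23 0 0 0 -1;0 0 0 0 0 7.6 -1;0 0 0 0 0 7.6 -1;0 0 0 0 0 7.7 -1;0 0 0 0 0 0 -1' && python3 -m handwheel '-30 10 0 0 0 0 -1;-42 15 0 0 0 0 -1;-42 15 0 0 0 0 -1;-42 15 0 0 0 0 -1;-42 15 0 0 0 0 -1;-42 15 0 0 0 0 -1;-42 15 0 0 0 0 -1;-42 15 0 0 0 0 -1;-42 15 0 0 0 0 -1;-42 14 0 0 0 0 -1' && python3 -m handwheel '-7 2 0 0 0 0 -1;0 0 0 0 0 0 -1;0 0 0 0 0 0 -1;0 0 0 0 0 0 -1'
python3 -c "
from h import *
o=get_obs();print(o['tcp_pos'],o['orientation'],o['joints'])"
```

```text
t: 11.2
tcp_pos: [0.4408, 0.1807, 0.2453]
orientation: [3.142, 0.0, 1.314]
force: [-0.2, 0.2, -1.1]
finger_gap: 0.253
grip_force: 60.1
t: 12.2
tcp_pos: [0.476, -0.2524, 0.2452]
orientation: [3.141, -0.0, 1.316]
force: [0.5, 0.8, -1.7]
finger_gap: 0.25
grip_force: 60.1
t: 12.6
tcp_pos: [0.4762, -0.2562, 0.2453]
orientation: [-3.141, -0.0, 1.316]
force: [-0.0, -0.4, -2.0]
finger_gap: 0.246
grip_force: 60.0
[ 0.476 -0.256  0.245] [-3.141 -0.     1.316] [-0.611  0.304  0.012  1.28   0.     1.215]
```

```bash
python3 -m handwheel '-2 1 20 0 0 0 -1;0 0 25 0 0 0 -1;0 0 25 0 0 0 -1;0 0 15 0 0 0 -1;0 0 0 0 0 0 -1;0 0 0 0 0 0 -1'
python3 - <<'E'
from h import *
o=get_obs();print(o["tcp_pos"],o["orientation"])
w=camera("wrist");save(cv2.resize(w[60:240,190:370],None,fx=3.3,fy=3.3,interpolation=2),"c6.png")
E
```

```text
t: 13.2
tcp_pos: [0.4768, -0.2589, 0.1608]
orientation: [-3.141, -0.0, 1.315]
force: [0.3, 0.6, -2.3]
finger_gap: 0.248
grip_force: 60.0
[ 0.477 -0.259  0.161] [-3.141 -0.     1.315]
```

View pics/c6.png

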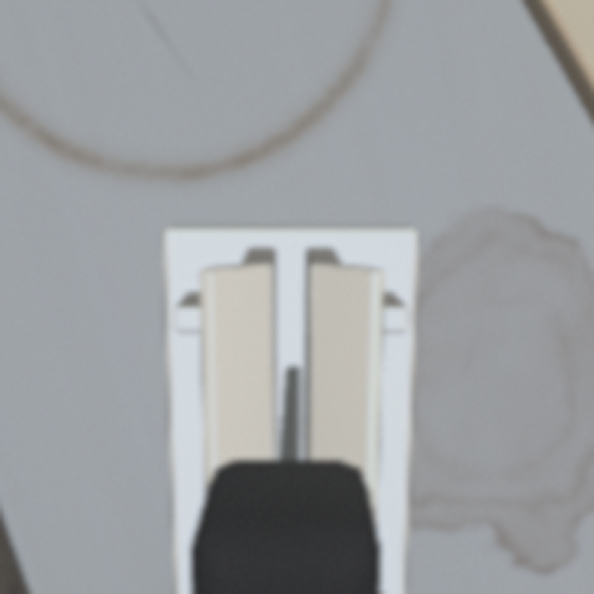

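The blade end (col 293) is centred over the slot (cols 275–307). Lowering.

```bash
python3 -m handwheel '0 0 12 0 0 0 -1;0 0 12 0 0 0 -1;0 0 12 0 0 0 -1;0 0 12 0 0 0 -1;0 0 12 0 0 0 -1;0 0 8 0 0 0 -1;0 0 2 0 0 0 -1;0 0 0 0 0 0 -1;0 0 0 0 0 0 -1;0 0 0 0 0 0 -1'
```

```text
t: 14.25
tcp_pos: [0.4772, -0.2604, 0.091]
orientation: [3.14, 0.001, 1.313]
force: [-0.1, -0.3, -1.4]
finger_gap: 0.242
grip_force: 60.1
```

```bash
python3 -m handwheel '0 0 2 0 0 0 -1;0 0 1 0 0 0 -1;0 0 1 0 0 0 -1;0 0 0 0 0 0 -1;0 0 0 0 0 0 -1'
```

```text
t: 14.75
tcp_pos: [0.477, -0.2601, 0.0875]
orientation: [3.14, 0.0, 1.313]
force: [-1.7, 1.5, 5.9]
finger_gap: 0.25
grip_force: 60.9
```

Upward force of about 7 N: the edge is on the floor. Releasing part-way first, then fully, and backing off.

```bash
python3 -m handwheel '0 0 0 0 0 0 -0.2;0 0 0 0 0 0 0.2;0 0 0 0 0 0 0.6;0 0 0 0 0 0 1;0 0 0 0 0 0 1;0 0 0 0 0 0 1;0 0 0 0 0 0 1;0 0 0 0 0 0 1' && python3 -m handwheel '0 0 -10 0 0 0 1;0 0 -25 0 0 0 1;0 0 -30 0 0 0 1;0 0 -30 0 0 0 1;0 0 -30 0 0 0 1;0 0 -20 0 0 0 1;0 0 0 0 0 0 1;0 0 0 0 0 0 1'
python3 - <<'E'
from h import *
w=camera("wrist");s=camera("scene")
for r in cut_out("wrist","scraper_grip")[:1]: line("wrist",r["region"],.12)
save(np.hstack([cv2.resize(w[100:300,180:380],(400,400)),cv2.resize(s[200:300,290:390],(400,400))]),"c7.png")
E
```

```text
t: 15.55
tcp_pos: [0.4767, -0.26, 0.0863]
orientation: [-3.142, 0.0, 1.313]
force: [-0.7, -0.3, -0.4]
finger_gap: 1.001
grip_force: 0.0
t: 16.35
tcp_pos: [0.4769, -0.2602, 0.2318]
orientation: [3.14, 0.001, 1.313]
force: [-1.0, 0.0, -0.6]
finger_gap: 0.998
grip_force: 0.0
mean [ 0.472 -0.255] yaw deg -15.552446028934948 size [0.023 0.092]
```

View pics/c7.png

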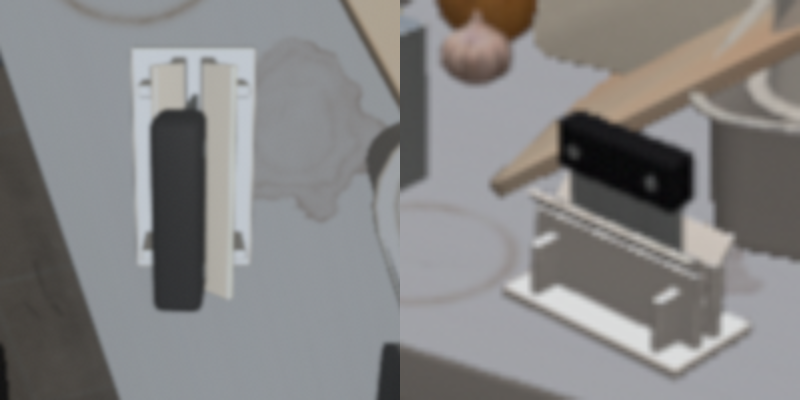

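The scraper stands in the slot, leaning only slightly to the front (about 8 mm at the top, some 5 degrees, within the limit), released and clear.

```bash
python3 -c "
from rig import arm
print(arm.finish_job())"
```

```text
the job is handed in; nothing more can be done
None
```

The job is handed in at about 16.5 s of the 48 s allowed, with no verdict returned: the yellow cover was levered fully open, the blue one stayed shut, and the scraper stands released in its rack slot, leaning about 5 degrees.

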